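# Push home the cover rivets of a control box, crosswise

## Robot

A 7-joint arm with a two-finger parallel gripper is mounted at the origin on a cart in front of the work surface, level with it; the furniture and walls round the work are solid. World frame = base frame: x ahead of the robot, y to its left, z up, the work surface at z = 0. Lengths are in m, angles in rad, forces in N, time in s.
With the tool pointing down it reaches from about 0.425 to 0.925 m from the base axis. Payload 6.8 kg.
Tool frame: the origin (TCP) lies at the very end of the fingers, on their centre line; the grasp point (between the pads) lies bot.grip_point_offset behind it (bot.grip_point_offset is the distance from the TCP to the grasp point, in m); z points along the fingers, y is the line along which they close (so a half turn about z gives the same grasp; the last joint's range is limited). The gripper opens to 85 mm and grips with 20 to 120 N. Pads are 22 mm wide; open, the fingers measure 114 mm over their backs; the gripper's body (76 mm by 85 mm) begins 54 mm behind the grasp point. The pads swing forward as they close: fully open they stand 13 mm farther back than shut.
Start: joints at [1.025, 0.477, 0.022, 1.555, -0.011, 1.109, -0.083], TCP at [0.286, -0.611, 0.231] pointing down, gripper open.
Joint ranges: [-2.96, 2.96], [-0.34, 2.1], [-1.41, 1.46], [0.24, 2.44], [-1.37, 4.51], [0.17, 1.92], [-2.96, 2.96]. Speed limits (rad/s): [2.39, 2.39, 3.14, 3.14, 3.14, 3.14, 3.14].

## Interface

Orientations are given as a unit quaternion [w, x, y, z].
In Python, from station import bot, imaging gives the robot as it stands. The module is installed in compiled form; this text tells all that it offers.
- The arm moves only by the tool carry_out, never from a script. Its argument "targets" is one flat list of numbers, 5 for each row, row after row: the closure in counts, from 0 (fully open) to 255 (shut), then the shift along the world's x, y, z in mm, then the turn about the world's z in degrees. A call has 1 to 20 rows; each row shifts and turns the commanded pose from where the row before left it; what a row does not reach is not made up. A row lasts 1/10 s, in which the tool goes at most 50 mm and 8.59 degrees, less where a joint would pass 70% of its speed; a pose out of reach is approached as far as the arm can. A call is refused whole if a number of a shift passes 50 or a number of a turn 8.59, either way. A call with a gripper value outside its range is refused whole. The fingers move at their own pace and stop on an object; "newtons" is the grip in N (left out, the last holds). Time passes only in rows, so rows that do not move let the fingers close. It gives the time, the measured TCP pose, the force, the opening and the grip force at its end, in the units of the state.
- bot.get_obs(): the state, without advancing time (a new reading comes with each control period).
- imaging.read_camera(name): name is "scene" or "top" or "wrist"; returns a dict with "frame" (480x640x3 uint8, red, green, blue), "fov_y" (degrees; the focal length in pixels is half the picture's height over the tangent of half this angle, whatever the lens; pixels are square), "cx", "cy" (the principal point, pixels), "pose" (4x4, takes a point from camera to world coordinates); the wrist camera has in their place "tool_from_camera" (4x4, takes a point from camera to tool coordinates, whose origin is the TCP and whose axes are the flange's). Camera axes: x right, y up, looking along -z (the intrinsics and any distortion apply to the point x, -y, -z); pixel columns grow to the right and rows downward; lengths in m; the calibration is good to about 2 mm. A picture is of the moment at which its call begins: read the wrist's pose just before it. There is no depth.
- bot.hand_in(): hands the job in; it is judged then, once.
The state is a dict: "t": time; "q": joint angles; "joint_vel": joint speeds; "joint_torque": joint torques, N m; "eef_pos": TCP position; "tool_rot": TCP orientation; "contact_force": force on the tool from outside, world axes, zero at the start; "torque": the same for the moment, N m; "gripper_width": opening from 0.0 (shut) to 1.0 (fully open); "grasp_force": force on a finger pad.
Only numpy, scipy, OpenCV 4.12 (cv2) and the standard library are available. Lean on these libraries where they do the work, as an engineer would, in place of code of your own. Each camera call takes 0.05 s, during which the arm holds its last target. There are 200 camera calls.

## Task

The cover of the grey control box is in place and its four push rivets are in their holes: press their red pins down flush with the black collars, lightly, with the fingertips, in crosswise order so that the gasket beds evenly: first the one at the corner beside the cable gland, then the one diagonally across from it, then the other one at the gland's end, and last the remaining one. Do not lift the box or push it along the bench, and leave the jar, tape, screwdriver and pliers where they are.

Things in the scene. Friction and masses are not known exactly. Their poses are not given: they have to be found in the camera images.
- control_box: Grey plastic box, 160 x 116 mm, loose on the bench, about 0.9 kg, any yaw. Origin: centre of the underside; x along its length towards the end wall with the cable gland; z up. Flat light cover 75 mm above the underside (middle panel 1 mm higher). A push rivet at each corner: a fixed black collar, 23 mm across, flat top 78 mm above the underside, and a red centre pin, 11 mm across, standing out of it.
- cover (a joint): The cover on its foam gasket: metres pressed down, 0 = at rest. It springs back by itself and gives about 0.2 mm per newton, up to 4 mm; its collars and pins go down with it.
- gland (a point): Outer end of the black cable gland, about 33 mm across, that stands 30 mm out of the box's end wall; box frame (107, 29, 28) mm, so it lies beside one corner.
- pin_a (a joint): Push-rivet pin at the gland corner: box frame x = +60, y = +38 mm, the corner nearest the cable gland. Metres pushed in: 0 = 8 mm proud of its collar, 0.008 = home, flush with the collar. Starts between 0 and 3 mm. It slides straight down against about 3.5 N of friction and stays where it is left; pressed flush, the fingertip meets the collar.
- pin_a_top (a point): Middle of that pin's flat top (moves down with the pin); 86 mm above the box's underside when fully out, 78 mm when flush.
- pin_b (a joint): Push-rivet pin at the other corner of the gland's end: x = +60, y = -38 mm. Metres pushed in: 0 = 8 mm proud of its collar, 0.008 = home, flush with the collar. Starts between 0 and 3 mm. It slides straight down against about 3.5 N of friction and stays where it is left; pressed flush, the fingertip meets the collar.
- pin_b_top (a point): Middle of that pin's flat top (moves down with the pin); 86 mm above the box's underside when fully out, 78 mm when flush.
- pin_c (a joint): Push-rivet pin at the corner diagonally across from the gland corner: x = -60, y = -38 mm. Metres pushed in: 0 = 8 mm proud of its collar, 0.008 = home, flush with the collar. Starts between 0 and 3 mm. It slides straight down against about 3.5 N of friction and stays where it is left; pressed flush, the fingertip meets the collar.
- pin_c_top (a point): Middle of that pin's flat top (moves down with the pin); 86 mm above the box's underside when fully out, 78 mm when flush.
- pin_d (a joint): Push-rivet pin at the last corner, at the end without gland: x = -60, y = +38 mm. Metres pushed in: 0 = 8 mm proud of its collar, 0.008 = home, flush with the collar. Starts between 0 and 3 mm. It slides straight down against about 3.5 N of friction and stays where it is left; pressed flush, the fingertip meets the collar.
- pin_d_top (a point): Middle of that pin's flat top (moves down with the pin); 86 mm above the box's underside when fully out, 78 mm when flush.
- jar: A glass jar of small grey parts with a white lid, 62 mm across, 93 mm tall; origin at the centre of its underside; a bystander.
- black_tape: A roll of black tape lying flat, 102 mm across, 24 mm high; origin at the centre of its underside; a bystander.
- blue_screwdriver: A screwdriver with a blue handle, 222 mm long, 29 mm high; origin at the centre of its underside; a bystander.
- pliers: Pliers with one red and one blue handle, 170 mm long, 53 mm wide, 16 mm high; origin at the centre of its underside; a bystander.
Things that resemble listed ones, but are neither listed nor needed, are in the scene too. Leave any purple look-alike of the control_box alone.

How it is judged:
By the outcome, as a careful person would: the job done as asked, in the order asked, and still so for the second after the job is handed in, with the robot touching nothing.
It also fails if it takes over 45 s, if anything falls off the work surface, if the arm or the gripper's body presses on something with over 40 N, if the wrist force passes 120 N, or if a joint passes its speed limit or range.

## Working session

There is one attempt and no reset: what is moved stays moved. The work goes in short steps, Python scripts to look and compute and a tool call to move; the robot and the scene stay as the last step left them, time stands still between calls to the robot, and variables do not carry over. Pictures are saved under pics/ and viewed, at most 10 in all, crops included, and the job is handed in when it is done.

Besides the shell and the picture viewer there is one more tool, called after "Emit:" in YAML: its name, and indented under it one key for each argument. carry_out: Moves the arm, as the interface text tells. Its arguments: {"type":"object","properties":{"targets":{"type":"array","items":{"type":"number"}},"newtons":{"type":"number"}},"required":["targets"]}

```bash
mkdir -p pics
cat > h.py <<'E'
import numpy as np, cv2
from station import bot, imaging
def grab(n,f=None):
    o=bot.get_obs(); c=imaging.read_camera(n)
    if f: cv2.imwrite('pics/'+f,c['frame'][:,:,::-1])
    return o,c
E
python3 - <<'E'
from h import *
o,c=grab('top','top0.png'); print({k:v for k,v in c.items() if k!='frame'})
o,c=grab('scene','scene0.png'); print({k:v for k,v in c.items() if k!='frame'})
o,c=grab('wrist'); print({k:v for k,v in c.items() if k!='frame'})
print(o, bot.grip_point_offset)
E
```

```text
{'fov_y': 47.66284967850624, 'cx': 314.9583623574809, 'cy': 233.47460975526002, 'pose': array([[-0.02314976,  0.98986266, -0.14012854,  0.32514017],
       [-0.99944394, -0.01955003,  0.02701122,  0.0613791 ],
       [ 0.02399788,  0.14067592,  0.98976481,  1.38118742],
       [ 0.        ,  0.        ,  0.        ,  1.        ]])}
{'fov_y': 47.198580856202824, 'cx': 319.1991023178581, 'cy': 243.62546473719627, 'pose': array([[-0.60128277,  0.50773548, -0.61697951, -0.29612432],
       [-0.79898825, -0.39052213,  0.45728573,  0.63912122],
       [-0.00876396,  0.76791741,  0.64048891,  0.91785389],
       [ 0.        ,  0.        ,  0.        ,  1.        ]])}
{'fov_y': 64.34691175234597, 'cx': 319.91945334716644, 'cy': 239.44804831948292, 'tool_from_camera': array([[ 2.59391805e-04,  9.47777366e-01,  3.18932592e-01,
         8.27441694e-02],
       [ 9.99999961e-01, -2.12378250e-04, -1.82184258e-04,
        -1.01907667e-04],
       [-1.04935770e-04,  3.18932627e-01, -9.47777384e-01,
        -1.41643295e-01],
       [ 0.00000000e+00,  0.00000000e+00,  0.00000000e+00,
         1.00000000e+00]])}
{'t': 0.1, 'q': array([ 1.02489735,  0.47774617,  0.02236269,  1.55633469, -0.01153973,
        1.10929805, -0.08314417]), 'joint_vel': array([-0.00184945, -0.00119197,  0.00046   , -0.00221201,  0.0006877 ,
        0.00036147,  0.00192876]), 'joint_torque': array([ 4.98465408e-03, -5.97765934e+01,  1.61384538e+00, -2.81958675e+01,
        1.28362534e-02,  4.93591855e-03, -4.65255823e-05]), 'eef_pos': array([ 0.28593062, -0.61086618,  0.2304116 ]), 'tool_rot': array([-7.97722018e-04,  9.76143145e-01,  2.17126399e-01, -2.26154355e-04]), 'contact_force': array([-0.01741813, -0.56239147, -0.453727  ]), 'torque': array([-0.04178376, -0.00369525, -0.02419668]), 'grasp_force': 0.0, 'gripper_width': 0.999269468947072} 0.0187
```

View pics/top0.png

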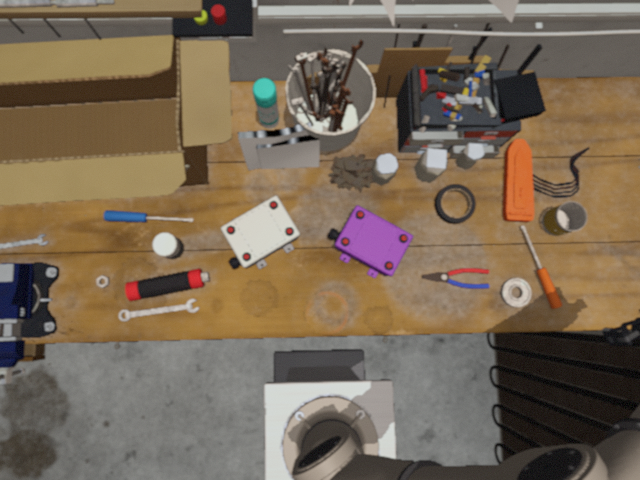

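View pics/scene0.png

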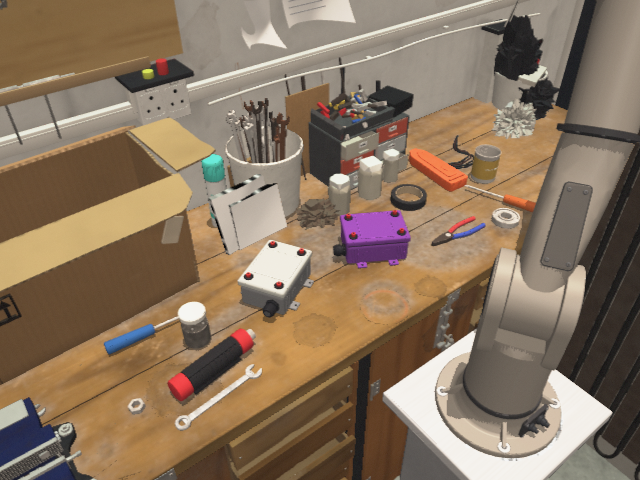

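```bash
cat >> h.py <<'E'
def cast(c,uv,z,o=None):
    P=c['pose'] if o is None else toolT(o)@c['tool_from_camera']
    f=240/np.tan(np.radians(c['fov_y']/2))
    d=P[:3,:3]@np.array([(uv[0]-c['cx'])/f,-(uv[1]-c['cy'])/f,-1])
    return P[:3,3]+d*(z-P[2,3])/d[2]
def toolT(o):
    from scipy.spatial.transform import Rotation as R
    T=np.eye(4);w,x,y,z=o['tool_rot'];T[:3,:3]=R.from_quat([x,y,z,w]).as_matrix();T[:3,3]=o['eef_pos'];return T
def reds(c,box,amin=8):
    x0,y0,x1,y1=box; hsv=cv2.cvtColor(c['frame'],cv2.COLOR_RGB2HSV)
    m=((hsv[...,0]<8)|(hsv[...,0]>172))&(hsv[...,1]>140)&(hsv[...,2]>70)
    k=np.zeros_like(m);k[y0:y1,x0:x1]=m[y0:y1,x0:x1]
    n,l,s,ce=cv2.connectedComponentsWithStats(k.astype(np.uint8))
    return [(ce[i],s[i,4]) for i in range(1,n) if s[i,4]>=amin]
E
python3 - <<'E'
from h import *
o,c=grab('top')
cv2.imwrite('pics/crop0.png',cv2.resize(c['frame'][180:290,200:430,::-1],None,fx=3.4,fy=3.4,interpolation=cv2.INTER_CUBIC))
for p,a in reds(c,(210,190,310,275)): print(p,a,cast(c,p,.083))
print('gland',cast(c,(236,263),.03))
o,c=grab('scene')
for p,a in reds(c,(235,235,315,320)): print(p,a,cast(c,p,.083))
E
```

```text
[273.         204.21052632] 19 [0.58269461 0.1261738  0.083     ]
[230.04545455 229.31818182] 22 [0.52307651 0.2301607  0.083     ]
[288.90909091 230.90909091] 22 [0.51642643 0.0886632  0.083     ]
[246.09090909 256.09090909] 22 [0.45755136 0.1919946  0.083     ]
gland [0.44623786 0.2224168  0.03      ]
[272.28571429 243.14285714] 14 [0.57753827 0.1304254  0.083     ]
[301.         250.88888889] 18 [0.51284249 0.09271159 0.083     ]
[248.         274.78947368] 19 [0.51817951 0.23377015 0.083     ]
[278.57142857 283.80952381] 21 [0.45272169 0.19575563 0.083     ]
```

View pics/crop0.png

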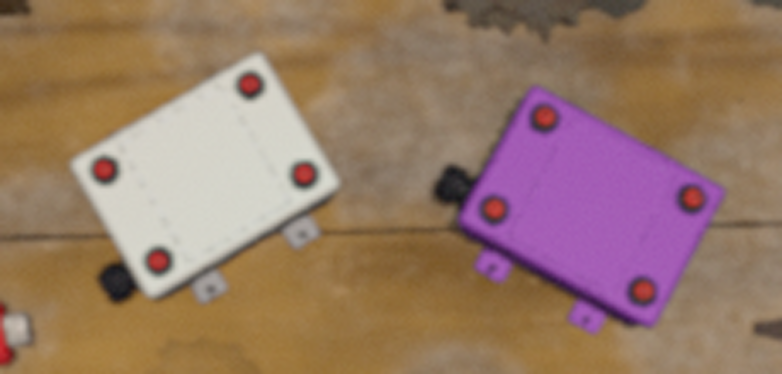

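The candidates in the top view are the light grey box at (260,232) and its purple look-alike at (372,240). I choose the light one. Its gland at (236,263) lies beside the pin at (246,256), so that pin is a. The other pins are c (273,204), b (230,229) and d (289,231). The close crop confirms this.

Emit:
carry_out:
  targets: [255,12,38,-2,0,255,12,38,-2,0,255,12,38,-2,0,255,12,38,-2,0,255,12,38,-2,0,255,12,38,-2,0,255,12,38,-2,0,255,12,38,-2,0,255,12,38,-2,0,255,12,38,-2,0,255,12,38,-2,0,255,12,38,-2,0,255,12,38,-2,0,255,12,38,-2,0,255,12,38,-2,0,255,12,38,-2,0,255,12,38,-2,0,255,12,38,-2,0,255,12,38,-2,0,255,12,38,-2,0]
  newtons: 20

```text
t: 2.25
eef_pos: [0.5265, 0.1501, 0.1913]
tool_rot: [0.0, 0.976, 0.217, 0.0]
contact_force: [0.2, -0.4, 0.5]
gripper_width: 0.001
grasp_force: 0.0
```

Emit:
carry_out:
  targets: [255,0,0,0,0,255,0,0,0,0,255,0,0,0,0]

```text
t: 2.55
eef_pos: [0.526, 0.1472, 0.1911]
tool_rot: [0.0, 0.976, 0.216, -0.0]
contact_force: [0.2, -0.2, 0.6]
gripper_width: -0.002
grasp_force: 0.0
```

Run:
```python
from h import *
o,c=grab('wrist','w1.png')
print(o['t'],o['eef_pos'],o['tool_rot'],o['contact_force'])
for p,a in reds(c,(0,0,640,480),60): print(p,a,cast(c,p,.0845,o))
```

```text
2.55 [0.52597647 0.14720715 0.1910898 ] [ 4.62691649e-04  9.76293285e-01  2.16451078e-01 -3.71900423e-04] [ 0.19856832 -0.21720728  0.5925677 ]
[383.53448276 171.86206897] 174 [0.58447984 0.12900277 0.0845    ]
[203.32034632 186.92640693] 231 [0.52580957 0.23149604 0.0845    ]
[ 71.04878957 247.08268156] 2685 [0.44748386 0.30026871 0.0845    ]
[387.5942029 278.7173913] 138 [0.51881076 0.09071543 0.0845    ]
[222.16107383 289.8590604 ] 149 [0.46086551 0.19429943 0.0845    ]
[613.27572016 324.37860082] 243 [ 0.55693826 -0.07884911  0.0845    ]
[520.86699507 372.36453202] 203 [ 0.49233288 -0.04113408  0.0845    ]
```

View pics/w1.png

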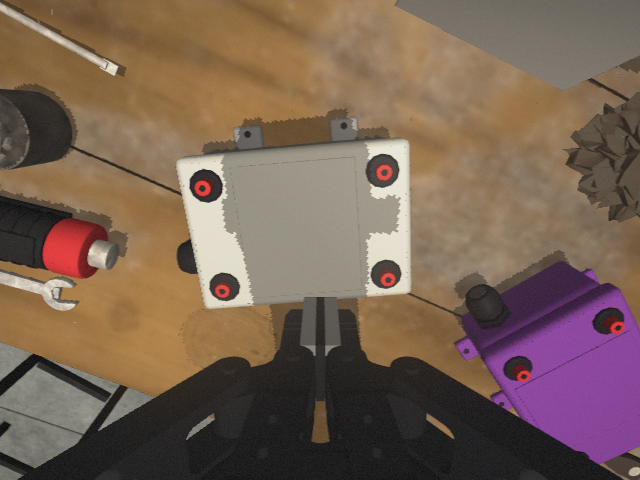

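```bash
cat >> h.py <<'E'
L=np.array([[60,38],[60,-38],[-60,-38],[-60,38]])/1000
def fit(W):
    W=np.array(W)[:,:2];m=W.mean(0);H=(L).T@(W-m);a=np.arctan2(H[0,1]-H[1,0],H[0,0]+H[1,1])
    R=np.array([[np.cos(a),-np.sin(a)],[np.sin(a),np.cos(a)]]);F=L@R.T+m
    return F,np.degrees(a),W-F
E
python3 - <<'E'
from h import *
o,c=grab('wrist')
for z in (.081,.083,.085):
    W=[cast(c,p,z,o) for p in ((222.16,289.86),(203.32,186.93),(383.53,171.86),(387.59,278.72))]
    F,a,r=fit(W);print(z,a,(r*1e3).round(1).tolist());print(F.round(4).tolist())
c2=grab('top')[1]
print(fit([cast(c2,p,.083) for p in ((246.09,256.09),(230.05,229.3),(273,204.2),(288.9,230.9))]))
E
```

```text
0.081 119.61636359803902 [[0.2, 0.1], [0.0, 0.2], [0.2, 0.5], [-0.4, -0.7]]
[[0.4588, 0.1942], [0.5248, 0.2317], [0.5841, 0.1274], [0.5181, 0.0899]]
0.083 119.61636359803902 [[0.7, -0.2], [-0.0, -0.4], [-0.3, 0.8], [-0.4, -0.2]]
[[0.4594, 0.1943], [0.5255, 0.2319], [0.5848, 0.1276], [0.5187, 0.09]]
0.085 119.61636359803902 [[1.2, -0.5], [-0.0, -0.9], [-0.8, 1.0], [-0.3, 0.4]]
[[0.46, 0.1945], [0.5261, 0.2321], [0.5854, 0.1278], [0.5193, 0.0902]]
(array([[0.45717884, 0.1924537 ],
       [0.52314201, 0.23020103],
       [0.58274306, 0.12604866],
       [0.51677989, 0.08830133]]), np.float64(119.78028893060328), array([[ 3.74746241e-04, -4.56940905e-04],
       [-2.14446167e-05, -5.12899474e-05],
       [-2.24325089e-05,  1.24813767e-04],
       [-3.30869115e-04,  3.83417085e-04]]))
```

Emit:
carry_out:
  targets: [255,-34,23,0,0,255,-33,23,0,0,255,0,0,-30,0,255,0,0,-30,0,255,0,0,-26,0,255,0,0,0,0,255,0,0,0,0]

```text
t: 3.4
eef_pos: [0.4593, 0.1942, 0.1057]
tool_rot: [0.0, 0.976, 0.217, -0.0]
contact_force: [1.0, 0.8, 0.0]
gripper_width: 0.0
grasp_force: 0.0
```

Run:
```python
from h import *
o,c=grab('wrist','w2.png')
print(o['t'],o['eef_pos'],o['contact_force'])
T=np.linalg.inv(c['tool_from_camera'])[:3,3]; f=240/np.tan(np.radians(c['fov_y']/2))
print('tcp px',c['cx']+f*T[0]/-T[2],c['cy']-f*T[1]/-T[2])
for p,a in reds(c,(0,0,640,480),40): print(p,a,cast(c,p,.082,o))
```

```text
3.4 [0.45931209 0.19417924 0.10572701] [1.00088467 0.84599089 0.00705247]
tcp px 320.0810539013251 318.41231407563276
[595.51277014 103.2475442 ] 509 [0.58461317 0.12861201 0.082     ]
[303.10021786 129.75599129] 459 [0.52458097 0.23248972 0.082     ]
[ 86.33390739 231.55434367] 5226 [0.44235405 0.30340774 0.082     ]
[574.37272727 275.35454545] 330 [0.51849024 0.08923555 0.082     ]
[318.73809524 288.46428571] 252 [0.46118826 0.19575007 0.082     ]
```

View pics/w2.png

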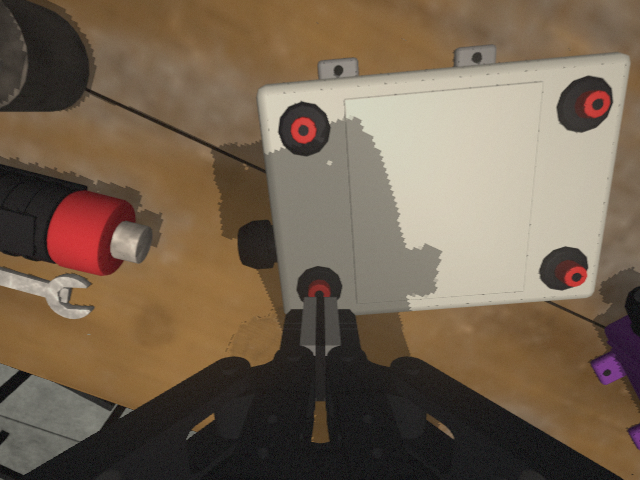

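The fingertip at px (320,300) stands right over pin a at (319,288), and pins b, c and d agree with the fit. I press pin a.

Emit:
carry_out:
  targets: [255,0,0,-10,0,255,0,0,-6,0,255,0,0,-2,0,255,0,0,-2,0,255,0,0,-2,0,255,0,0,-2,0,255,0,0,-2,0,255,0,0,0,0,255,0,0,0,0]

```text
t: 4.35
eef_pos: [0.4593, 0.1947, 0.0794]
tool_rot: [-0.0, 0.976, 0.217, 0.0]
contact_force: [-1.5, 0.2, 2.3]
gripper_width: 0.0
grasp_force: 1.2
```

Emit:
carry_out:
  targets: [255,0,0,-1,0,255,0,0,-1,0,255,0,0,0,0,255,0,0,0,0]

```text
t: 4.75
eef_pos: [0.4593, 0.1948, 0.0773]
tool_rot: [-0.0, 0.976, 0.217, 0.0]
contact_force: [-0.0, -0.9, 2.9]
gripper_width: -0.0
grasp_force: 1.5
```

Emit:
carry_out:
  targets: [255,0,0,-1,0,255,0,0,0,0,255,0,0,0,0]

```text
t: 5.05
eef_pos: [0.4593, 0.1948, 0.0765]
tool_rot: [0.0, 0.976, 0.217, 0.0]
contact_force: [-1.9, -0.4, 5.5]
gripper_width: -0.002
grasp_force: 3.1
```

Emit:
carry_out:
  targets: [255,0,0,-0.6,0,255,0,0,0,0,255,0,0,0,0]

```text
t: 5.35
eef_pos: [0.4593, 0.1947, 0.0761]
tool_rot: [0.0, 0.976, 0.217, 0.0]
contact_force: [-1.5, -1.0, 8.8]
gripper_width: -0.004
grasp_force: 4.1
```

Emit:
carry_out:
  targets: [255,0,0,15,0,255,0,0,15,0,255,31,-17,0,0,255,32,-17,0,0,255,31,-17,0,0,255,31,-16,0,0,255,0,0,0,0,255,0,0,0,0]

```text
t: 6.15
eef_pos: [0.5841, 0.127, 0.1049]
tool_rot: [-0.0, 0.976, 0.216, -0.001]
contact_force: [0.6, 0.8, 0.2]
gripper_width: 0.001
grasp_force: 0.0
```

Run:
```python
from h import *
o,c=grab('wrist','w3.png')
print(o['t'],o['eef_pos'],o['contact_force'])
for p,a in reds(c,(0,0,640,480),40): print(p,a,cast(c,p,.082,o), cast(c,p,.078,o))
```

```text
6.15 [0.58413593 0.12695452 0.10492028] [0.61151756 0.83685306 0.24990025]
[317.26855124 287.48763251] 283 [0.58652366 0.12953944 0.082     ] [0.58475516 0.12874942 0.078     ]
[ 74.174 309.19 ] 500 [0.52614136 0.23151634 0.082     ] [0.5229044  0.23320633 0.078     ]
[323.24806202 417.71317829] 129 [0.5175262  0.09398371 0.082     ] [0.51407972 0.09232901 0.078     ]
[628.01734104 468.90462428] 346 [ 0.55795574 -0.079248    0.082     ] [ 0.55549248 -0.08511558  0.078     ]
```

View pics/w3.png

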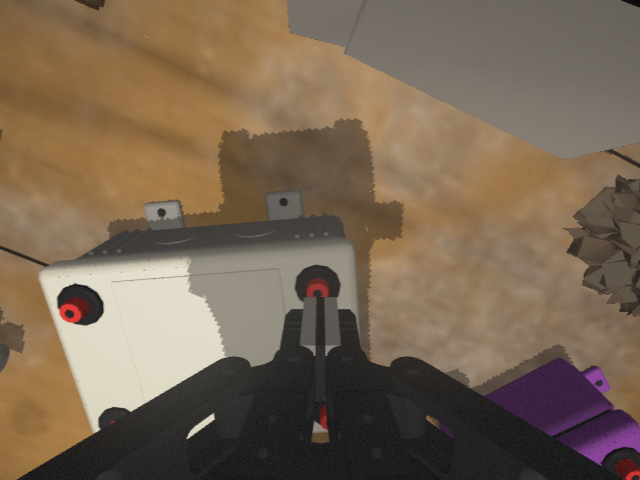

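The tip sits at (320,300) over pin c at (317,287), as it did at a. I nudge about 1 mm in y and press the same way.

Emit:
carry_out:
  targets: [255,0.5,1,-10,0,255,0,0,-7,0,255,0,0,-2,0,255,0,0,-2,0,255,0,0,-2,0,255,0,0,-2,0,255,0,0,-1,0,255,0,0,-1,0,255,0,0,-1,0,255,0,0,0,0,255,0,0,0,0]

```text
t: 7.3
eef_pos: [0.5848, 0.1288, 0.0778]
tool_rot: [-0.0, 0.976, 0.217, 0.0]
contact_force: [-1.5, 1.2, 2.3]
gripper_width: -0.001
grasp_force: 1.4
```

Emit:
carry_out:
  targets: [255,0,0,-1,0,255,0,0,-0.8,0,255,0,0,0,0,255,0,0,0,0]

```text
t: 7.7
eef_pos: [0.5849, 0.1288, 0.0764]
tool_rot: [0.0, 0.976, 0.217, 0.0]
contact_force: [-3.1, 0.8, 6.1]
gripper_width: 0.007
grasp_force: 3.5
```

Emit:
carry_out:
  targets: [255,0,0,-0.5,0,255,0,0,0,0,255,0,0,0,0]

```text
t: 8.0
eef_pos: [0.5849, 0.1288, 0.0761]
tool_rot: [0.0, 0.976, 0.217, 0.0]
contact_force: [-4.5, -0.0, 8.0]
gripper_width: -0.003
grasp_force: 4.3
```

Emit:
carry_out:
  targets: [255,0,0,15,0,255,0,0,15,0,255,-15,26,0,0,255,-15,26,0,0,255,-15,26,0,0,255,-14.5,25.5,0,0,255,0,0,0,0,255,0,0,0,0]

```text
t: 8.8
eef_pos: [0.5257, 0.2327, 0.1065]
tool_rot: [0.0, 0.976, 0.218, 0.001]
contact_force: [1.0, -0.9, -0.4]
gripper_width: 0.0
grasp_force: 0.0
```

Run:
```python
from h import *
o,c=grab('wrist','w4.png')
print(o['t'],o['eef_pos'],o['contact_force'])
for p,a in reds(c,(0,0,640,480),40): print(p,a,cast(c,p,.082,o), cast(c,p,.078,o))
```

```text
8.8 [0.52565998 0.232703   0.10645151] [ 1.01650265 -0.91166875 -0.44687749]
[565.39655172 271.47126437] 174 [0.58487395 0.13232152 0.082     ] [0.58450341 0.12905852 0.078     ]
[320.30827068 288.92105263] 266 [0.52736187 0.23335724 0.082     ] [0.52560741 0.23252546 0.078     ]
[121.51280158 340.31954702] 4062 [0.45893176 0.31187645 0.082     ] [0.45553067 0.31293408 0.078     ]
[552.22902494 402.60770975] 441 [0.5194259  0.09213863 0.082     ] [0.51748048 0.0879087  0.078     ]
```

View pics/w4.png

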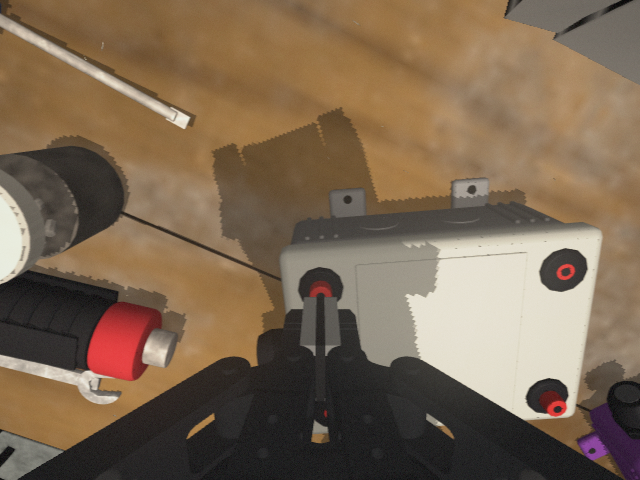

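Pin c at (565,271) looks flush, d at (555,408) is still proud, and the tip is centred over b at (320,289). I press b.

Emit:
carry_out:
  targets: [255,0,0,-10,0,255,0,0,-8,0,255,0,0,-2,0,255,0,0,-2,0,255,0,0,-2,0,255,0,0,-2,0,255,0,0,-1,0,255,0,0,-1,0,255,0,0,-1,0,255,0,0,0,0,255,0,0,0,0]

```text
t: 9.95
eef_pos: [0.5254, 0.2321, 0.0767]
tool_rot: [0.0, 0.976, 0.217, 0.0]
contact_force: [0.0, -2.8, 5.0]
gripper_width: -0.001
grasp_force: 2.7
```

Emit:
carry_out:
  targets: [255,0,0,-0.8,0,255,0,0,0,0,255,0,0,0,0]

```text
t: 10.25
eef_pos: [0.5254, 0.2321, 0.0762]
tool_rot: [0.0, 0.976, 0.217, 0.0]
contact_force: [-1.0, -3.0, 8.3]
gripper_width: -0.001
grasp_force: 4.0
```

Emit:
carry_out:
  targets: [255,0,0,15,0,255,0,0,15,0,255,-1.5,-35,0,0,255,-1.5,-35,0,0,255,-1.5,-36,0,0,255,-2,-35.5,0,0,255,0,0,0,0,255,0,0,0,0]

```text
t: 11.05
eef_pos: [0.5193, 0.0905, 0.1067]
tool_rot: [-0.0, 0.976, 0.216, 0.001]
contact_force: [-0.0, 0.5, -0.3]
gripper_width: 0.001
grasp_force: 0.0
```

Run:
```python
from h import *
o,c=grab('wrist')
print(o['t'],o['eef_pos'],o['contact_force'])
for p,a in reds(c,(0,0,640,480),40): print(p,a,cast(c,p,.082,o), cast(c,p,.078,o))
```

```text
11.05 [0.51929064 0.09050689 0.10666419] [-0.01829405  0.52535017 -0.25183142]
[303.48347107 130.13636364] 242 [0.58450087 0.12860296 0.082     ] [0.58427242 0.12867891 0.078     ]
[ 33.28185328 154.38610039] 259 [0.52650117 0.22934276 0.082     ] [0.52487898 0.23183949 0.078     ]
[319.30081301 288.96747967] 246 [0.52067303 0.09155256 0.082     ] [0.51891079 0.09073819 0.078     ]
[ 82.04519774 307.27683616] 177 [0.46268374 0.19256199 0.082     ] [0.45952801 0.19417488 0.078     ]
```

Emit:
carry_out:
  targets: [255,0,0,-10,0,255,0,0,-8,0,255,0,0,-2,0,255,0,0,-2,0,255,0,0,-2,0,255,0,0,-2,0,255,0,0,-1,0,255,0,0,-1,0,255,0,0,-1,0,255,0,0,0,0,255,0,0,0,0]

```text
t: 12.2
eef_pos: [0.5189, 0.0908, 0.0768]
tool_rot: [-0.0, 0.976, 0.217, 0.0]
contact_force: [-1.4, 2.6, 4.9]
gripper_width: -0.0
grasp_force: 2.4
```

Emit:
carry_out:
  targets: [255,0,0,-0.8,0,255,0,0,0,0,255,0,0,0,0]

```text
t: 12.5
eef_pos: [0.5189, 0.0908, 0.0763]
tool_rot: [0.0, 0.976, 0.217, 0.0]
contact_force: [-2.7, 2.1, 8.3]
gripper_width: -0.002
grasp_force: 3.8
```

Now I lift and back off so that all four pins can be seen.

Emit:
carry_out:
  targets: [255,0,0,20,0,255,0,0,30,0,255,0,0,40,0,255,-10,35,25,0,255,-10,35,0,0,255,0,0,0,0,255,0,0,0,0]

```text
t: 13.2
eef_pos: [0.4985, 0.1603, 0.1905]
tool_rot: [0.001, 0.976, 0.218, -0.0]
contact_force: [0.1, -1.5, -0.6]
gripper_width: -0.0
grasp_force: 0.0
```

Run:
```python
from h import *
o,c=grab('wrist')
print(o['t'],o['eef_pos'],o['contact_force'])
P=[(p,a) for p,a in reds(c,(0,0,640,480),40)]
for p,a in P: print(p.round(),a,cast(c,p,.078,o).round(4))
# sort out a,b,c,d by nearness to the known places and fit at z=.078
K=np.array([[.4593,.1945],[.5254,.2321],[.5846,.128],[.5189,.0906]])
W=[min((cast(c,p,.078,o) for p,a in P),key=lambda w:np.hypot(*(w[:2]-k))) for k in K]
F,a,r=fit(W);print(a,(r*1e3).round(1).tolist())
x,y=np.mean([p for p,_ in P if np.min(np.linalg.norm(K-cast(c,p,.078,o)[:2],axis=1))<.02],axis=0).astype(int)
cv2.imwrite('pics/w5.png',cv2.resize(c['frame'][max(0,y-120):y+120,max(0,x-160):x+160,::-1],None,fx=2.5,fy=2.5,interpolation=cv2.INTER_CUBIC))
```

```text
13.2 [0.49848737 0.16027612 0.19048072] [ 0.07200696 -1.51515069 -0.64922665]
[421. 142.] 96 [0.5841 0.1283 0.078 ]
[238. 157.] 113 [0.5247 0.2318 0.078 ]
[ 94. 225.] 2717 [0.4389 0.3052 0.078 ]
[420. 251.] 80 [0.5185 0.0907 0.078 ]
[254. 264.] 78 [0.4591 0.1942 0.078 ]
[555. 353.] 211 [ 0.4897 -0.0473  0.078 ]
[613. 451.] 188 [ 0.4285 -0.1526  0.078 ]
119.85312853525137 [[0.3, -0.2], [0.0, -0.4], [-0.3, 0.2], [-0.0, 0.4]]
```

View pics/w5.png

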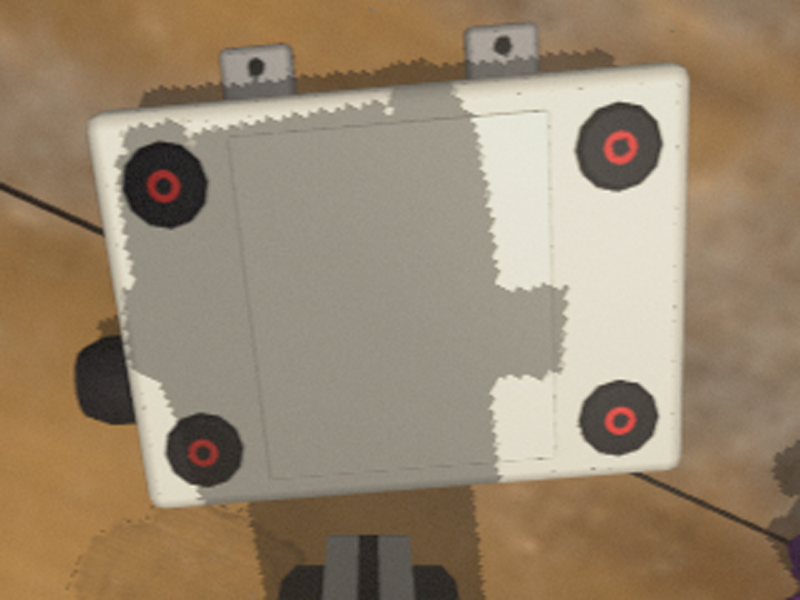

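All four pins sit flush and centred in their collars, at crop (204,452), (620,147), (164,185) and (620,420). The box has not moved.

```bash
python3 -c "
from station import bot
print(bot.hand_in())"
```

```text
the job is handed in; nothing more can be done
None
```

I pressed all four pins flush in the order a, c, b, d with about 8 to 9 N each; the close-up showed the box unmoved, and I handed the job in at about 13 s (result not reported).

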